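# Close up the refilled desk copier and start the copy

## Task

The page to be copied is already on the glass and the paper has just been refilled. Using only the fingertips, push the copier's paper tray fully home and gently press its scanner lid all the way shut, in either order, then press the green start key fully down and let go. Only push: do not pull the tray out, lift the lid, press the red stop key, or disturb the other things on the copier and desk.

Things in the scene. Friction and masses are not known exactly. Their poses are not given: they have to be found in the camera images.
- printer: Fixed white flatbed copier, 320 deep (its x) x 420 wide (its y). Origin: centre of its underside, on the desk; x points from its front to its back (about world +y: the front looks to the robot's right), z up. Front face at x = -160 mm, 165 high. Paper tray low in the front; flat grey control panel on top, x = -160 to -95 mm, 165 mm above the desk; scanner glass and lid behind the panel.
- paper_tray (a joint): How far the paper tray stands out towards the copier's front, m: 0 = fully home, starts 0.045 to 0.085, stop at 0.14. It slides stiffly (about 3 N, no spring) and stays where it is left.
- tray_front (a point): Centre of the flat front face of the grey paper tray, 39 mm above the desk; the face is 250 wide and reaches from 12 to 66 mm above the desk. When home the face still stands 30 mm proud of the cabinet's front face. Its x axis is the copier's: push along +x.
- scan_lid (a joint): Opening angle of the scanner lid, rad: 0 = shut, starts 0.28 to 0.58 (its front edge raised). Its hinge line lies along the copier's y at x = 150, z = 152 mm in the copier's frame; the stiff hinge lets it stay at any angle; pressing it down near the front edge takes about 2 to 3 N.
- lid_edge (a point): Middle of the front edge of the white lid, on its top surface; the lid is 400 wide, its edge 240 mm in front of the hinge line, and its top surface 26 mm above the hinge line when shut (178 mm above the desk). The axes turn with the lid: x towards the hinge, z out of its top.
- start_key (a joint): Travel of the green start key, m: 0 = up, 0.004 = fully down; sprung, 1.5 N to move and 3.5 N fully down, comes up by itself.
- start_top (a point): Centre of the top of the round green start key, 24 mm across, standing 6 mm proud of the control panel (171 mm above the desk); at x = -128, y = 130 mm in the copier's frame. The shut lid's front edge is 38 mm behind its centre.
- stop_key (a joint): Travel of the red stop key, same make as the start key; not to be pressed.
- stop_top (a point): Centre of the top of the red stop key, 24 mm across, 50 mm to the -y side (copier's frame) of the green key.
- usb_stick: Red memory stick with a steel plug, 52 x 18 x 9, lying loose on the -y end of the control panel (copier y about -125 mm). Leave alone. Origin under its middle.
- mug: White mug, 80 across, 92 high, in front of the copier, past the tray's end nearer the robot. Leave alone. Origin under its centre.
- stapler: Black stapler, 140 x 36 x 48, on the desk in front of the copier, to the right. Leave alone. Origin under its middle, x along its length.
- remote: Black television remote control, 170 x 45 x 18, on the desk to the right. Leave alone. Origin under its middle.
- note_block: Yellow note block, 76 x 76 x 35, on the desk to the left. Leave alone. Origin under its middle.
- water: Glass water bottle with a blue cap, 64 across, 190 high, on the desk to the left, behind the copier. Leave alone. Origin under its centre.

How it is judged:
By the outcome, as a careful person would: the job done as asked, in the order asked, and still so for the second after the job is handed in, with the robot touching nothing.
It also fails if it takes over 56 s, if anything falls off the work surface, if the arm or the gripper's body presses on something with over 40 N, if the wrist force passes 120 N, or if a joint passes its speed limit or range.

## Robot

A 6-joint arm with a two-finger parallel gripper is mounted at the origin on the work surface. World frame = base frame: x ahead of the robot, y to its left, z up, the work surface at z = 0. Lengths are in mm, angles in rad, forces in N, time in s.
With the tool pointing down it reaches from about 400 to 925 mm from the base axis. Payload 12.5 kg.
Tool frame: the origin (TCP) lies midway between the tips of the shut fingers; the grasp point (between the pads) lies 19 mm behind it; z points along the fingers, y is the line along which they close (so a half turn about z gives the same grasp; the last joint's range is limited). The gripper opens to 95 mm and grips with 3 to 60 N. Pads are 20 mm wide; open, the fingers measure 119 mm over their backs; the gripper's body (75 mm by 180 mm) begins 59 mm behind the grasp point.
Start: joints at [1.183, 0.491, 1.559, -0, 1.092, -0.106], TCP at [173.787, 600.373, 187.961] pointing down, gripper open.
Joint ranges: [-3.1, 3.1], [-0.84, 2.19], [0.05, 2.79], [-1.13, 4.28], [0.06, 2.93], [-2.69, 2.69]. Speed limits (rad/s): [2.22, 2.22, 2.79, 3.14, 3.14, 3.14].

## Interface

Orientations are given as [roll, pitch, yaw] about the fixed x, y, z axes, in that order (R = Rz(yaw) Ry(pitch) Rx(roll)).
In Python, from cell import env gives the robot as it stands.
- The arm moves only by the tool arm_command, never from a script. Its argument "targets" is a list of rows, each a list of 5 numbers: the shift along the tool's x, y, z in mm, then the turn about the tool's z in degrees, then the opening, from 0 (shut) to 1 (fully open). In form: [[tx, ty, tz, roll, fingers], ...]. A call has 1 to 5 rows; each row is the pose to reach, as a shift and turn from the pose commanded when the call began, along the tool's axes at that moment; what a row does not reach only later rows make up. A row lasts 1/10 s, in which the tool goes at most 50 mm and 8.59 degrees, less where a joint would pass 70% of its speed; a pose out of reach is approached as far as the arm can. A call with a gripper value outside its range is refused whole. The fingers move at their own pace and stop on an object; the grip force is fixed at half the most. Time passes only in rows, so rows that repeat a pose let the fingers close. It gives the time, the measured TCP pose, the force, the opening and the grip force at its end, in the units of the state.
- env.state(): the state, without advancing time (a new reading comes with each control period).
- env.read_camera(name): name is "side" or "top" or "wrist"; returns a dict with "frame" (400x640x3 uint8, red, green, blue), "vertical_fov" (degrees; the focal length in pixels is half the picture's height over the tangent of half this angle, whatever the lens; pixels are square), "cx", "cy" (the principal point, pixels), "world_from_camera" (4x4, takes a point from camera to world coordinates); the wrist camera has in their place "hand_eye" (4x4, takes a point from camera to tool coordinates, whose origin is the TCP and whose axes are the flange's). Camera axes: x right, y down, z forward; pixel columns grow to the right and rows downward; lengths in mm; the calibration is good to about 2 mm. A picture is of the moment at which its call begins: read the wrist's pose just before it. There is no depth.
- env.job_done(): hands the job in; it is judged then, once.
The state is a dict: "t": time; "joints": joint angles; "qvel": joint speeds; "tau": joint torques, N m; "eef_pos": TCP position; "tcp_rot": TCP orientation; "ft_force": force on the tool from outside, world axes, zero at the start; "moment": the same for the moment, N m; "opening": opening from 0.0 (shut) to 1.0 (fully open); "grip_force": force on a finger pad.
Only numpy, scipy, OpenCV 4.12 (cv2) and the standard library are available. Lean on these libraries where they do the work, as an engineer would, in place of code of your own. Each camera call takes 0.05 s, during which the arm holds its last target. There are 200 camera calls.

## Working session

There is one attempt and no reset: what is moved stays moved. The work goes in short steps, Python scripts to look and compute and a tool call to move; the robot and the scene stay as the last step left them, time stands still between calls to the robot, and variables do not carry over. Pictures are saved under pics/ and viewed, at most 10 in all, crops included, and the job is handed in when it is done.

Besides the shell and the picture viewer there is one more tool, called after ">>>" in YAML: its name, and indented under it one key for each argument. arm_command: Moves the arm, as the interface text tells. Its arguments: {"type":"object","properties":{"targets":{"type":"array","items":{"type":"array","items":{"type":"number"}}}},"required":["targets"]}

```bash
mkdir -p pics; python3 - <<'E'
from cell import env
import cv2,numpy as np
s=env.state();print(s)
for n in("side","top","wrist"):
    c=env.read_camera(n);cv2.imwrite(f"pics/{n}0.png",c["frame"][:,:,::-1])
    print(n,c["vertical_fov"],c["cx"],c["cy"],np.round(c.get("world_from_camera",c.get("hand_eye")),3).tolist())
E
```

```text
{'t': 0.0, 'joints': array([ 1.18338314e+00,  4.91552785e-01,  1.55943958e+00, -1.07609077e-05,
        1.09169137e+00, -1.05593505e-01]), 'qvel': array([-5.46053293e-04, -1.08591756e-03, -2.72773424e-04,  1.51238041e-03,
        4.82259831e-05,  8.68353509e-04]), 'tau': array([ 9.11377920e-04, -6.12641716e+01, -2.58175242e+01,  6.92171766e-02,
        4.82514419e-02, -1.26531950e-04]), 'eef_pos': array([173.69090376, 600.10315837, 187.3693703 ]), 'tcp_rot': array([-3.14050664e+00, -1.05506809e-04,  2.85977788e+00]), 'ft_force': array([ 0.34590401, -0.82864058, -0.2361985 ]), 'moment': array([-0.02723732,  0.09770686, -0.01171318]), 'grip_force': 0.0, 'opening': 1.0023497846792968}
side 48.55276653404563 311.6045434242518 201.28136078738643 [[0.554, 0.689, -0.468, 1217.574], [0.832, -0.463, 0.305, -422.638], [-0.006, -0.558, -0.83, 1244.167], [0.0, 0.0, 0.0, 1.0]]
top 57.179451374057344 317.90511756189574 203.04572380755536 [[-0.001, -0.999, 0.032, 549.356], [-1.0, 0.002, 0.021, -32.624], [-0.021, -0.032, -0.999, 1142.328], [0.0, 0.0, 0.0, 1.0]]
wrist 58.7888877127185 325.24354949296 203.61975426586278 [[0.0, -0.963, -0.269, 75.193], [1.0, 0.0, 0.0, -1.024], [-0.0, -0.269, 0.963, -197.466], [0.0, 0.0, 0.0, 1.0]]
```

View pics/side0.png

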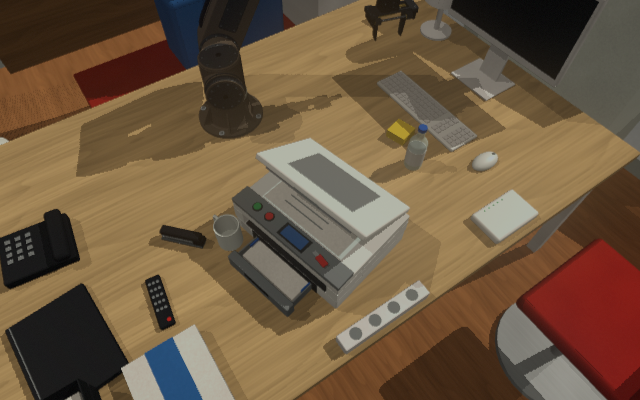

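View pics/top0.png

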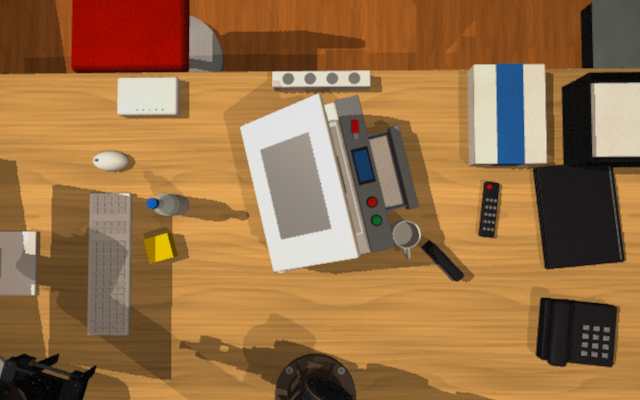

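View pics/wrist0.png

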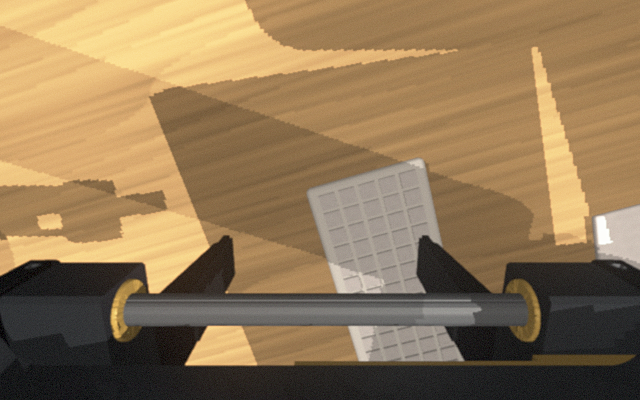

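The side view shows the copier with its lid open: green key about (257,207), red key (269,216), lid front corners (258,155) and (360,243), tray front to the lower left. In the top view the keys are at (376,220) and (372,202), the lid front edge runs (320,95) to (358,258), and the tray front runs (392,127) to (413,205). The mug is at (405,235), past the tray's near end. The wrist view shows only the desk and keyboard.

```bash
cat > h.py <<'E'
import cv2,numpy as np
def ray(c,p):
    f=200/np.tan(np.radians(c["vertical_fov"])/2);T=c["world_from_camera"]
    d=T[:3,:3]@np.array([(p[0]-c["cx"])/f,(p[1]-c["cy"])/f,1]);return T[:3,3],d/np.linalg.norm(d)
def onz(c,p,z):
    o,d=ray(c,p);return o+d*(z-o[2])/d[2]
def tri(c1,p1,c2,p2):
    o1,d1=ray(c1,p1);o2,d2=ray(c2,p2)
    t=np.linalg.lstsq(np.c_[d1,-d2],o2-o1,rcond=None)[0]
    a,b=o1+t[0]*d1,o2+t[1]*d2;return (a+b)/2,np.linalg.norm(a-b)
def blob(c,lo,hi,box):
    x0,y0,x1,y1=box;h=cv2.cvtColor(c["frame"],cv2.COLOR_RGB2HSV)[y0:y1,x0:x1]
    m=cv2.inRange(h,lo,hi);n,_,st,ce=cv2.connectedComponentsWithStats(m)
    i=1+np.argmax(st[1:,4]);return ce[i]+[x0,y0],st[i,4]
E
python3 - <<'E'
from cell import env;from h import *
S=env.read_camera("side");T=env.read_camera("top")
import pickle;pickle.dump((S,T),open("c.pkl","wb"))
G=((45,80,30),(85,255,255));R=((0,150,60),(8,255,255))
gs,gt=blob(S,*G,(245,195,268,218)),blob(T,*G,(365,210,388,230))
rs,rt=blob(S,*R,(260,207,280,225)),blob(T,*R,(362,193,382,211))
us,ut=blob(S,*R,(308,245,335,275)),blob(T,*R,(345,115,364,140))
for n,a,b in(("g",gs,gt),("r",rs,rt),("usb",us,ut)):print(n,a,b,tri(S,a[0],T,b[0]))
for n,z,a,b in(("g",171,gs,gt),("r",171,rs,rt)):print(n,onz(S,a[0],z),onz(T,b[0],z))
a=cv2.resize(S["frame"][130:320,215:415],None,fx=3,fy=3,interpolation=2)
b=cv2.resize(T["frame"][80:280,235:435],None,fx=3,fy=3,interpolation=2)[:,:,::-1]
cv2.imwrite("pics/s1.png",a[:,:,::-1]);cv2.imwrite("pics/t1.png",b)
E
```

```text
g (array([256.94, 205.86]), np.int32(50)) (array([376.37662338, 219.93506494]), np.int32(77)) (array([ 535.27620991, -167.27917735,  167.21383666]), np.float64(0.11805311212259449))
r (array([268.63043478, 215.89130435]), np.int32(46)) (array([371.97333333, 201.56      ]), np.int32(75)) (array([ 583.83942988, -156.22391641,  166.78520685]), np.float64(0.6424327375751002))
usb (array([321.35802469, 260.59259259]), np.int32(81)) (array([354.89772727, 126.17045455]), np.int32(88)) (array([ 785.37152767, -111.4291727 ,  168.24377926]), np.float64(0.16274360013910452))
g [ 537.64002975 -168.22510032  171.        ] [ 535.36121209 -166.70543116  171.        ]
r [ 586.13806165 -157.53246886  171.        ] [ 583.85301962 -155.41296009  171.        ]
```

View pics/s1.png

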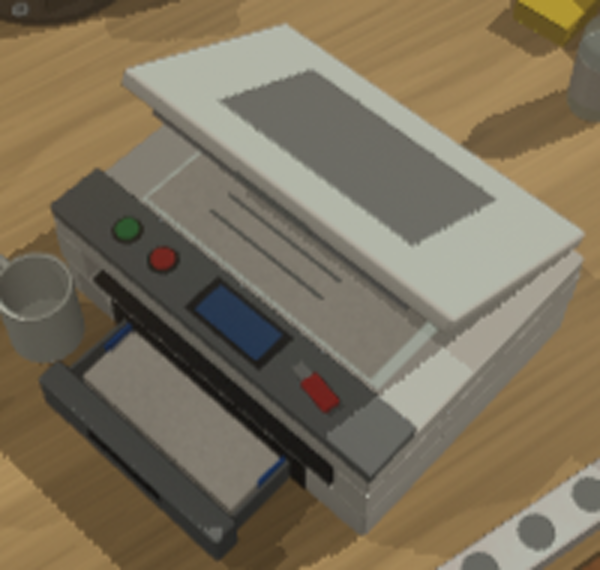

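View pics/t1.png

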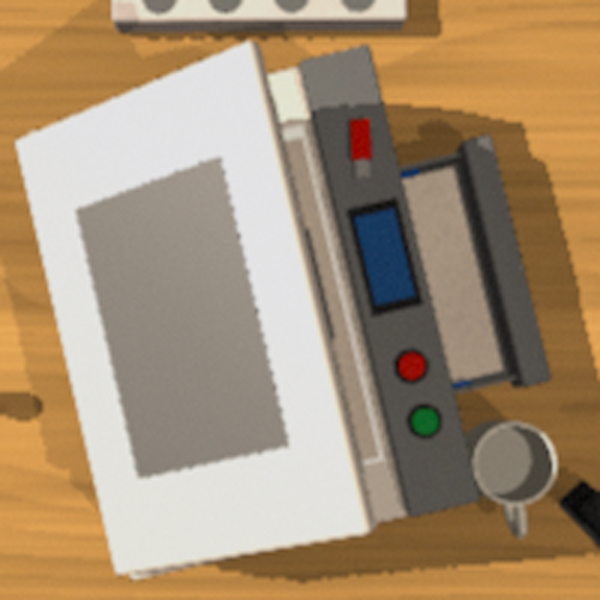

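The crops give the corners. Panel front corners are (478,497) and (368,48) in the top crop; lid front corners are (370,533) and (255,43) top, (125,72) and (455,318) side. The tray's front top edge is (548,380) and (490,137) top, (42,378) and (218,548) side.

```bash
python3 - <<'E'
from h import *;import pickle
S,T=pickle.load(open("c.pkl","rb"))
s=lambda u,v:(u/3+215-.33,v/3+130-.33); t=lambda u,v:(u/3+235-.33,v/3+80-.33)
a,b=onz(T,t(478,497),165),onz(T,t(368,48),165)
d=b-a;yaw=np.arctan2(d[0],-d[1])  # copier -y = (sin,-cos)
print("panel",a,b,np.linalg.norm(d),"yaw",np.degrees(yaw))
g=np.array([535.9,-167.1]);r=np.array([584.4,-155.8]);e=r-g
print("yaw keys",np.degrees(np.arctan2(e[0],-e[1])),np.linalg.norm(e))
yaw=np.arctan2(d[0],-d[1])
R=np.array([[np.cos(yaw),-np.sin(yaw)],[np.sin(yaw),np.cos(yaw)]])
O=g-R@[-128,130];print("origin",O,"x-axis",R[:,0])
loc=lambda p:np.round(np.r_[R.T@(p[:2]-O),p[2:]],1)
print("panel loc",loc(a),loc(b))
for n,p,q in(("lid near",(125,72),(370,533)),("lid far",(455,318),(255,43)),("tray near",(42,378),(548,380)),("tray far",(218,548),(490,137))):
    m,err=tri(S,s(*p),T,t(*q));print(n,np.round(m,1),round(err,1),loc(m))
for q in((548,380),(490,137)):print("tray z66",loc(onz(T,t(*q),66)))
m=onz(T,t(513,463),92);print("mug",m,loc(m))
m=onz(T,(440,258),48);print("stapler",m)
W=lambda x,y:np.round(O+R@[x,y],1)
print("press",W(-55,0),"key",W(-128,130),"tray app",W(-290,-15),W(-200,-15))
E
```

```text
panel [ 468.13538959 -213.58026467  165.        ] [ 868.52557883 -118.65522589  165.        ] 411.4888414365328 yaw 103.33750913895565
yaw keys 103.11534823772924 49.79899597381457
origin [632.86573909 -12.56312594] x-axis [-0.23068679  0.97302806]
panel loc [-157.6  206.7  165. ] [-157.6 -204.8  165. ]
lid near [ 450.  -107.8  278.2] 1.7 [-50.4 199.9 278.2]
lid far [836.2 -16.6 283.8] 6.4 [ -50.8 -196.9  283.8]
tray near [ 574.1 -301.1   59.9] 2.4 [-267.2  123.7   59.9]
tray far [ 816.2 -247.4   52. ] 4.0 [-270.8 -124.2   52. ]
tray z66 [-266.5  124.3   66. ]
tray z66 [-268.8 -120.2   66. ]
mug [ 494.20027004 -260.37234075   92.        ] [-209.1  192.1   92. ]
stapler [ 421.2491742  -370.08853828   48.        ]
press [645.6 -66.1] key [ 535.9 -167.1] tray app [ 714.4 -291.3] [ 693.6 -203.7]
```

Measurements agree with each other: copier yaw is about 103.3°, the tray stands out about 77 mm, and the lid angle is about 0.44. I'll raise and turn first.

>>> arm_command:
  targets:
    - [0,0,-50,8.5,1]
    - [0,0,-100,17,1]
    - [0,0,-140,25.5,1]
    - [0,0,-140,34,1]
    - [0,0,-140,42.5,1]

```text
t: 0.75
eef_pos: [173.8, 600.5, 329.3]
tcp_rot: [3.14, -0.001, 2.112]
ft_force: [-0.6, -0.2, -0.1]
opening: 1.004
grip_force: 0.0
```

```bash
cat > go.py <<'E'
import sys,numpy as np
from cell import env
# copier-frame target x,y and world z, -> tool shift; yaw wanted 103.3
O=np.array([632.87,-12.56]);a=np.radians(103.3)
R=np.array([[np.cos(a),-np.sin(a)],[np.sin(a),np.cos(a)]])
s=env.state();p=s["eef_pos"];y=s["tcp_rot"][2]
print("t",round(s["t"],2),"p",p.round(1),"cop",(R.T@(p[:2]-O)).round(1),"yaw",round(np.degrees(y),1),"F",s["ft_force"].round(1),"j",s["joints"].round(2))
for k in sys.argv[1:]:
    x,yy,z=map(float,k.split(","));d=O+R@[x,yy]-p[:2]
    print(k,"->",np.round([d@[np.cos(y),np.sin(y)],d@[np.sin(y),-np.cos(y)],p[2]-z,np.degrees(y)-103.3],1))
E
python3 go.py=-35 2>/dev/null; python3 go.py " -35,0,328"
```

```text
t 0.75 p [173.8 600.5 329.3] cop [702.2 305.7] yaw 121.0 F [-0.6 -0.2 -0.1] j [1.18 0.39 1.35 0.   1.4  0.64]
 -35,0,328 -> [-795.3   67.     1.3   17.7]
```

>>> arm_command:
  targets:
    - [-45,4,0,0,1]
    - [-90,8,0,0,1]
    - [-135,11,0,0,1]
    - [-180,15,0,0,1]
    - [-225,19,0,0,1]

```text
t: 1.25
eef_pos: [307.7, 416.5, 328.0]
tcp_rot: [3.141, -0.0, 2.118]
ft_force: [0.7, 0.9, -0.7]
opening: 1.002
grip_force: 0.0
```

>>> arm_command:
  targets:
    - [-45,4,0,0,1]
    - [-90,8,0,0,1]
    - [-135,11,0,0,1]
    - [-180,15,0,0,1]
    - [-225,19,0,0,1]

```text
t: 1.75
eef_pos: [441.1, 234.2, 328.1]
tcp_rot: [3.141, -0.0, 2.118]
ft_force: [0.4, 1.0, -0.3]
opening: 0.998
grip_force: 0.0
```

>>> arm_command:
  targets:
    - [-45,4,0,0,1]
    - [-90,8,0,0,1]
    - [-135,11,0,0,1]
    - [-180,15,0,0,1]
    - [-225,19,0,0,1]

```text
t: 2.25
eef_pos: [574.5, 51.8, 328.0]
tcp_rot: [3.141, -0.0, 2.118]
ft_force: [0.7, 0.9, 0.9]
opening: 1.0
grip_force: 0.0
```

>>> arm_command:
  targets:
    - [-40,3,0,8.5,1]
    - [-80,7,0,17.7,1]
    - [-120,10,0,17.7,1]
    - [-120,10,0,17.7,1]
    - [-120,10,0,17.7,1]

```text
t: 2.75
eef_pos: [644.7, -44.3, 327.2]
tcp_rot: [-3.141, -0.001, 1.808]
ft_force: [-0.1, -0.0, 0.8]
opening: 1.0
grip_force: 0.0
```

```bash
python3 go.py " -35,0,290" " -35,0,178"; python3 - <<'E'
from cell import env;import cv2
cv2.imwrite("pics/side2.png",env.read_camera("side")["frame"][:,:,::-1])
E
```

```text
t 2.75 p [644.7 -44.3 327.2] cop [-33.6  -4.2] yaw 103.6 F [-0.1 -0.   0.8] j [-0.17  0.43  1.3   0.    1.42 -0.41]
 -35,0,290 -> [-1.4 -4.2 37.2  0.3]
 -35,0,178 -> [ -1.4  -4.2 149.2   0.3]
```

View pics/side2.png

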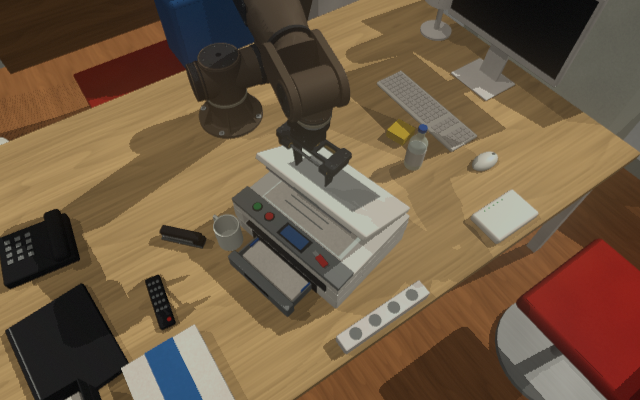

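The open fingers (near (320,175)) are above the lid, just inside its front edge. I'll press it down slowly.

>>> arm_command:
  targets:
    - [0,-4,15,0.3,1]
    - [0,-4,30,0.3,1]
    - [0,-4,40,0.3,1]
    - [0,-4,48,0.3,1]
    - [0,-4,56,0.3,1]

```text
t: 3.3
eef_pos: [640.8, -44.1, 271.9]
tcp_rot: [3.141, 0.0, 1.805]
ft_force: [0.2, 0.5, 0.3]
opening: 1.0
grip_force: 0.0
```

>>> arm_command:
  targets:
    - [0,0,8,0,1]
    - [0,0,16,0,1]
    - [0,0,24,0,1]
    - [0,0,32,0,1]
    - [0,0,40,0,1]

```text
t: 3.8
eef_pos: [641.0, -44.8, 231.7]
tcp_rot: [3.141, 0.001, 1.804]
ft_force: [0.8, -1.6, 4.8]
opening: 1.002
grip_force: 1.8
```

>>> arm_command:
  targets:
    - [0,0,8,0,1]
    - [0,0,16,0,1]
    - [0,0,24,0,1]
    - [0,0,32,0,1]
    - [0,0,40,0,1]

```text
t: 4.3
eef_pos: [640.8, -44.7, 191.2]
tcp_rot: [3.142, 0.0, 1.804]
ft_force: [0.6, -2.1, 4.2]
opening: 1.001
grip_force: 1.8
```

```bash
python3 go.py " -35,0,178"
```

```text
t 4.3 p [640.8 -44.7 191.2] cop [-33.1  -0.3] yaw 103.4 F [ 0.6 -2.1  4.2] j [-0.17  0.51  1.51 -0.    1.12 -0.41]
 -35,0,178 -> [-1.9 -0.3 13.2  0.1]
```

>>> arm_command:
  targets:
    - [0,0,4,0,1]
    - [0,0,8,0,1]
    - [0,0,11,0,1]
    - [0,0,12,0,1]
    - [0,0,13,0,1]

```text
t: 4.8
eef_pos: [640.8, -44.6, 179.0]
tcp_rot: [3.141, 0.0, 1.804]
ft_force: [0.7, -2.5, 3.4]
opening: 1.002
grip_force: 1.7
```

>>> arm_command:
  targets:
    - [0,0,0.5,0,1]
    - [0,0,1,0,1]
    - [0,0,1,0,1]

```text
t: 5.1
eef_pos: [640.8, -44.6, 178.0]
tcp_rot: [3.141, -0.0, 1.804]
ft_force: [0.6, -1.1, 2.8]
opening: 1.0
grip_force: 1.5
```

Still moving with no stop felt, so I'll go on in 1 mm steps.

>>> arm_command:
  targets:
    - [0,0,0.5,0,1]
    - [0,0,1,0,1]
    - [0,0,1,0,1]

```text
t: 5.4
eef_pos: [640.8, -44.6, 176.9]
tcp_rot: [3.141, -0.0, 1.804]
ft_force: [0.6, -2.0, 3.4]
opening: 0.999
grip_force: 1.5
```

>>> arm_command:
  targets:
    - [0,0,0.5,0,1]
    - [0,0,1,0,1]
    - [0,0,1,0,1]

```text
t: 5.7
eef_pos: [640.8, -44.6, 175.8]
tcp_rot: [3.142, -0.0, 1.804]
ft_force: [-0.2, -1.7, 3.0]
opening: 1.002
grip_force: 1.4
```

>>> arm_command:
  targets:
    - [0,0,1,0,1]
    - [0,0,2,0,1]
    - [0,0,2,0,1]

```text
t: 6.0
eef_pos: [640.7, -44.6, 173.7]
tcp_rot: [-3.142, -0.0, 1.804]
ft_force: [0.7, -1.4, 3.4]
opening: 1.0
grip_force: 1.2
```

>>> arm_command:
  targets:
    - [0,0,1,0,1]
    - [0,0,2,0,1]
    - [0,0,2,0,1]

```text
t: 6.3
eef_pos: [640.7, -44.6, 171.7]
tcp_rot: [-3.141, -0.0, 1.804]
ft_force: [1.4, -2.9, 1.9]
opening: 1.002
grip_force: 1.1
```

>>> arm_command:
  targets:
    - [0,0,1,0,1]
    - [0,0,2,0,1]
    - [0,0,2,0,1]

```text
t: 6.6
eef_pos: [640.7, -44.6, 169.8]
tcp_rot: [-3.141, -0.0, 1.804]
ft_force: [0.7, -2.0, 1.8]
opening: 1.003
grip_force: 1.1
```

>>> arm_command:
  targets:
    - [0,0,1,0,1]
    - [0,0,2,0,1]
    - [0,0,3,0,1]
    - [0,0,3,0,1]

```text
t: 7.0
eef_pos: [640.7, -44.6, 166.7]
tcp_rot: [-3.141, -0.0, 1.804]
ft_force: [1.1, -2.0, 2.4]
opening: 1.0
grip_force: 1.1
```

>>> arm_command:
  targets:
    - [0,0,1,0,1]
    - [0,0,2,0,1]
    - [0,0,2,0,1]

```text
t: 7.3
eef_pos: [640.7, -44.6, 164.7]
tcp_rot: [-3.142, -0.0, 1.804]
ft_force: [1.3, -0.9, 1.9]
opening: 0.999
grip_force: 1.1
```

```bash
python3 go.py; python3 - <<'E'
from cell import env;import cv2
f=env.read_camera("side")["frame"][130:320,215:415,::-1]
cv2.imwrite("pics/side3.png",cv2.resize(f,None,fx=3,fy=3))
E
```

```text
t 7.3 p [640.7 -44.6 164.7] cop [-33.   -0.3] yaw 103.4 F [ 1.3 -0.9  1.9] j [-0.17  0.54  1.54  0.    1.06 -0.41]
```

View pics/side3.png

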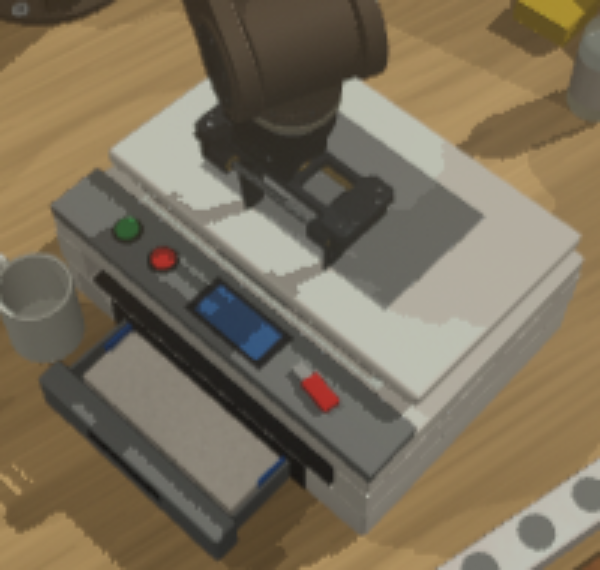

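The lid is almost down, with its front edge now just behind the panel. I'll keep going until a firm stop.

>>> arm_command:
  targets:
    - [0,0,1,0,1]
    - [0,0,2,0,1]
    - [0,0,2,0,1]

```text
t: 7.65
eef_pos: [640.7, -44.6, 162.8]
tcp_rot: [-3.142, -0.0, 1.804]
ft_force: [1.3, -1.9, 2.1]
opening: 1.0
grip_force: 1.1
```

>>> arm_command:
  targets:
    - [0,0,1,0,1]
    - [0,0,2,0,1]
    - [0,0,2,0,1]

```text
t: 7.95
eef_pos: [640.7, -44.6, 160.8]
tcp_rot: [-3.142, -0.0, 1.804]
ft_force: [1.2, -1.4, 2.1]
opening: 1.0
grip_force: 1.1
```

>>> arm_command:
  targets:
    - [0,0,0.5,0,1]
    - [0,0,1,0,1]
    - [0,0,1,0,1]

```text
t: 8.25
eef_pos: [640.7, -44.6, 159.9]
tcp_rot: [-3.142, -0.0, 1.804]
ft_force: [1.0, -2.5, 3.0]
opening: 0.999
grip_force: 1.4
```

>>> arm_command:
  targets:
    - [0,0,0.5,0,1]
    - [0,0,1,0,1]
    - [0,0,1,0,1]

```text
t: 8.55
eef_pos: [640.8, -44.6, 158.8]
tcp_rot: [3.142, -0.0, 1.804]
ft_force: [0.0, -2.5, 3.3]
opening: 0.997
grip_force: 1.4
```

>>> arm_command:
  targets:
    - [0,0,0.5,0,1]
    - [0,0,1,0,1]
    - [0,0,1,0,1]

```text
t: 8.85
eef_pos: [640.8, -44.6, 157.8]
tcp_rot: [3.142, -0.0, 1.804]
ft_force: [1.0, -2.5, 3.2]
opening: 1.0
grip_force: 1.4
```

>>> arm_command:
  targets:
    - [0,0,0.5,0,1]
    - [0,0,1,0,1]
    - [0,0,1,0,1]

```text
t: 9.15
eef_pos: [640.8, -44.6, 156.8]
tcp_rot: [3.142, -0.0, 1.804]
ft_force: [0.7, -1.2, 3.9]
opening: 1.002
grip_force: 1.4
```

Open fingers may be yielding, so I'll lift, shut them, and press with the closed tips, whose height is known.

>>> arm_command:
  targets:
    - [0,0,-20,0,1]
    - [0,0,-45,0,0]
    - [0,0,-45,0,0]
    - [0,0,-45,0,0]
    - [0,0,-45,0,0]

```text
t: 9.65
eef_pos: [640.1, -44.3, 200.7]
tcp_rot: [-3.14, -0.001, 1.804]
ft_force: [0.5, 0.3, -0.2]
opening: 0.72
grip_force: 0.0
```

>>> arm_command:
  targets:
    - [0,0,0,0,0]
    - [0,0,0,0,0]
    - [0,0,0,0,0]
    - [0,0,0,0,0]
    - [0,0,0,0,0]

```text
t: 10.15
eef_pos: [640.8, -44.6, 201.8]
tcp_rot: [-3.142, -0.0, 1.804]
ft_force: [-0.0, 0.0, 0.1]
opening: 0.303
grip_force: 0.0
```

```bash
python3 go.py " -45,0,180"; python3 - <<'E'
from cell import env;import cv2,numpy as np
print(env.state()["opening"])
a=env.read_camera("side")["frame"][130:320,215:415,::-1]
b=env.read_camera("wrist")["frame"][:,:,::-1]
cv2.imwrite("pics/side4.png",np.vstack([cv2.resize(a,(400,380))]) if 0 else cv2.hconcat([cv2.resize(a,(400,380)),cv2.resize(b[:,120:520],(380,380))]))
E
```

```text
t 10.15 p [640.8 -44.6 201.8] cop [-33.   -0.3] yaw 103.4 F [-0.   0.   0.1] j [-0.17  0.5   1.5   0.    1.14 -0.41]
 -45,0,180 -> [-12.   -0.3  21.8   0.1]
0.3028266725436961
```

View pics/side4.png

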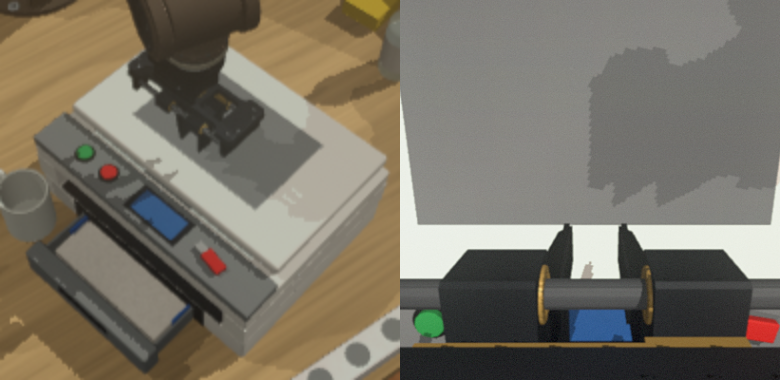

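The lid looks nearly flush, and the fingers are still closing (0.30). I'll finish closing while moving towards the edge, then descend.

>>> arm_command:
  targets:
    - [-12,0,0,0,0]
    - [-12,0,0,0,0]
    - [-12,0,0,0,0]
    - [-12,0,5,0,0]
    - [-12,0,10,0,0]

```text
t: 10.75
eef_pos: [643.5, -56.2, 191.5]
tcp_rot: [3.142, -0.0, 1.804]
ft_force: [-0.1, 0.5, 0.2]
opening: 0.008
grip_force: 0.0
```

>>> arm_command:
  targets:
    - [0,0,3,0,0]
    - [0,0,6,0,0]
    - [0,0,8,0,0]
    - [0,0,10,0,0]
    - [0,0,10,0,0]

```text
t: 11.25
eef_pos: [643.5, -56.3, 181.7]
tcp_rot: [-3.141, -0.0, 1.804]
ft_force: [-0.1, -0.4, -0.1]
opening: 0.003
grip_force: 0.0
```

>>> arm_command:
  targets:
    - [0,0,1,0,0]
    - [0,0,2,0,0]
    - [0,0,2,0,0]

```text
t: 11.55
eef_pos: [643.5, -56.3, 179.9]
tcp_rot: [3.142, -0.0, 1.804]
ft_force: [0.1, 1.0, 0.7]
opening: 0.006
grip_force: 0.0
```

>>> arm_command:
  targets:
    - [0,0,1,0,0]
    - [0,0,2,0,0]
    - [0,0,2,0,0]

```text
t: 11.85
eef_pos: [643.5, -56.3, 177.8]
tcp_rot: [-3.141, -0.0, 1.804]
ft_force: [0.1, -0.2, 0.3]
opening: 0.005
grip_force: 0.0
```

>>> arm_command:
  targets:
    - [0,0,0.5,0,0]
    - [0,0,1,0,0]
    - [0,0,1,0,0]

```text
t: 12.15
eef_pos: [643.5, -56.3, 176.9]
tcp_rot: [-3.142, -0.0, 1.804]
ft_force: [0.3, 0.3, -0.1]
opening: 0.002
grip_force: 0.0
```

>>> arm_command:
  targets:
    - [0,0,0.5,0,0]
    - [0,0,1,0,0]
    - [0,0,1,0,0]

```text
t: 12.45
eef_pos: [643.5, -56.3, 175.8]
tcp_rot: [-3.142, -0.0, 1.804]
ft_force: [-0.2, -0.2, -0.4]
opening: 0.005
grip_force: 0.0
```

>>> arm_command:
  targets:
    - [0,0,0.5,0,0]
    - [0,0,1,0,0]
    - [0,0,1,0,0]

```text
t: 12.75
eef_pos: [643.5, -56.3, 174.8]
tcp_rot: [-3.142, -0.0, 1.804]
ft_force: [0.4, 1.1, 0.7]
opening: 0.005
grip_force: 0.0
```

>>> arm_command:
  targets:
    - [0,0,1,0,0]
    - [0,0,2,0,0]
    - [0,0,2,0,0]

```text
t: 13.05
eef_pos: [643.5, -56.3, 172.7]
tcp_rot: [-3.141, -0.0, 1.804]
ft_force: [0.3, 0.6, 0.3]
opening: 0.002
grip_force: 0.0
```

>>> arm_command:
  targets:
    - [0,0,1,0,0]
    - [0,0,2,0,0]
    - [0,0,2,0,0]

```text
t: 13.35
eef_pos: [643.5, -56.3, 170.7]
tcp_rot: [-3.141, -0.0, 1.804]
ft_force: [1.1, 0.3, -0.2]
opening: 0.008
grip_force: 0.0
```

>>> arm_command:
  targets:
    - [0,0,1,0,0]
    - [0,0,2,0,0]
    - [0,0,2,0,0]

```text
t: 13.65
eef_pos: [643.5, -56.3, 168.8]
tcp_rot: [-3.141, -0.0, 1.804]
ft_force: [0.6, 0.1, -0.4]
opening: -0.001
grip_force: 0.0
```

No contact even at 169, so I'll look at where the lid and fingertips actually are.

```bash
python3 - <<'E'
from cell import env;import cv2,numpy as np,pickle
S=env.read_camera("side");T=env.read_camera("top");pickle.dump((S,T),open("d.pkl","wb"))
a=cv2.resize(S["frame"][150:290,225:415],(570,420),interpolation=2)[:,:,::-1]
b=cv2.resize(T["frame"][85:285,255:385],(273,420),interpolation=2)[:,:,::-1]
cv2.imwrite("pics/s5.png",cv2.resize(a,None,fx=1.4,fy=1.4)[:, :798])
cv2.imwrite("pics/t5.png",cv2.resize(T["frame"][85:285,255:385],(390,600),interpolation=2)[:,:,::-1])
E
```

```text
(no output)
```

View pics/s5.png

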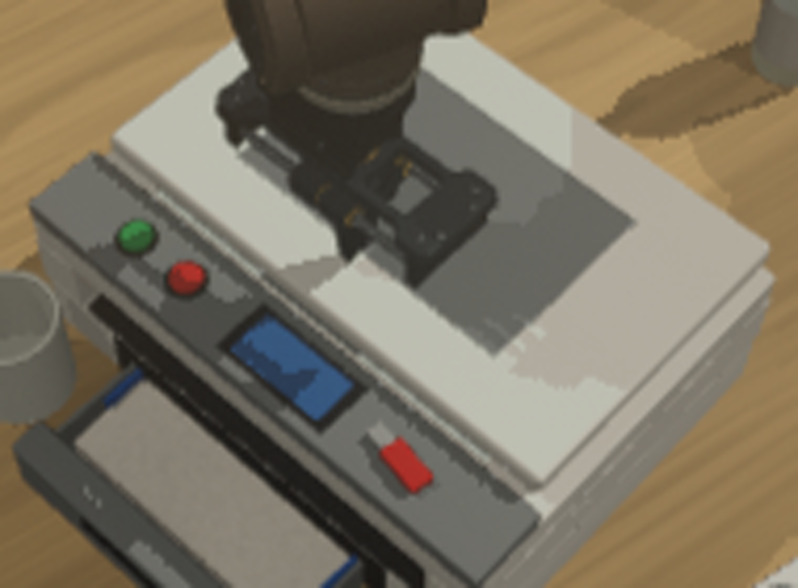

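View pics/t5.png

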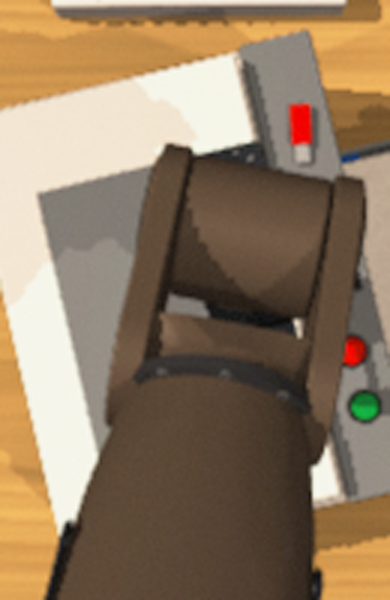

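The side crop shows the lid flat behind the panel, with front corners about (113,138) near and (545,480) far. The top crop has them at (348,497) and (240,54). The fingertips sit over the lid near (410,285). I'll compute the lid edge height from these.

```bash
python3 - <<'E'
from h import *;import pickle
S,T=pickle.load(open("d.pkl","rb"))
O=np.array([632.87,-12.56]);a=np.radians(103.3);R=np.array([[np.cos(a),-np.sin(a)],[np.sin(a),np.cos(a)]])
s=lambda u,v:(u/4.2+225-.4,v/4.2+150-.4);t=lambda u,v:(u/3+255-.33,v/3+85-.33)
for p,q in(((113,138),(348,497)),((543,478),(240,54))):
    m,e=tri(S,s(*p),T,t(*q));print(m.round(1),round(e,1),(R.T@(m[:2]-O)).round(1))
    # predicted corner pixels if shut / 0.05 rad open
for c,n,inv in((S,"S",lambda p:((p[0]-224.6)*4.2,(p[1]-149.6)*4.2)),(T,"T",lambda p:((p[0]-254.67)*3,(p[1]-84.67)*3))):
    f=200/np.tan(np.radians(c["vertical_fov"])/2);W=np.linalg.inv(c["world_from_camera"])
    for th in(0,.05,.1):
        for y in(200,-200):
            l=[150-240*np.cos(th)+26*np.sin(th),y];z=152+240*np.sin(th)+26*np.cos(th)
            P=W@np.r_[O+R@l,z,1];print(n,th,y,np.round(inv((f*P[0]/P[2]+c["cx"],f*P[1]/P[2]+c["cy"]))))
E
```

```text
[ 458.9 -146.1  180.4] 9.3 [-90. 200.]
[845.4 -53.9 186.8] 7.8 [ -89.2 -197.3]
S 0 200 [107. 140.]
S 0 -200 [538. 488.]
S 0.05 200 [106. 128.]
S 0.05 -200 [541. 478.]
S 0.1 200 [107. 116.]
S 0.1 -200 [545. 467.]
T 0 200 [343. 494.]
T 0 -200 [236.  52.]
T 0.05 200 [343. 496.]
T 0.05 -200 [235.  48.]
T 0.1 200 [342. 497.]
T 0.1 -200 [233.  44.]
```

The lid edge is within about 0.03 rad of shut. The fingertips seem to sit higher than the reported TCP, so I'll go on by feel.

>>> arm_command:
  targets:
    - [0,0,1,0,0]
    - [0,0,2,0,0]
    - [0,0,2,0,0]

```text
t: 14.05
eef_pos: [643.5, -56.3, 166.7]
tcp_rot: [-3.141, -0.0, 1.804]
ft_force: [-0.2, -0.0, 0.0]
opening: 0.002
grip_force: 0.0
```

>>> arm_command:
  targets:
    - [0,0,1,0,0]
    - [0,0,2,0,0]
    - [0,0,2,0,0]

```text
t: 14.35
eef_pos: [643.5, -56.3, 164.7]
tcp_rot: [-3.141, -0.0, 1.804]
ft_force: [0.3, 0.0, -0.3]
opening: 0.007
grip_force: 0.0
```

>>> arm_command:
  targets:
    - [0,0,1,0,0]
    - [0,0,2,0,0]
    - [0,0,2,0,0]

```text
t: 14.65
eef_pos: [643.5, -56.3, 162.7]
tcp_rot: [-3.141, -0.0, 1.804]
ft_force: [0.2, -0.6, 0.9]
opening: 0.004
grip_force: 0.0
```

```bash
python3 - <<'E'
from h import *;import pickle
S,T=pickle.load(open("d.pkl","rb"));c=S
f=200/np.tan(np.radians(c["vertical_fov"])/2);W=np.linalg.inv(c["world_from_camera"])
for z in(168.8,178,190,200):
    P=W@np.array([643.5,-56.3,z,1]);print(z,((f*P[0]/P[2]+c["cx"]-224.6)*4.2,(f*P[1]/P[2]+c["cy"]-149.6)*4.2))
E
```

```text
168.8 (np.float64(355.6592109462553), np.float64(269.1936274687401))
178 (np.float64(355.51700638805136), np.float64(261.94376140799386))
190 (np.float64(355.32892235271146), np.float64(252.3548700137848))
200 (np.float64(355.1698906906864), np.float64(244.24712534188035))
```

>>> arm_command:
  targets:
    - [0,0,1,0,0]
    - [0,0,2,0,0]
    - [0,0,2,0,0]

```text
t: 14.95
eef_pos: [643.5, -56.3, 160.7]
tcp_rot: [-3.141, -0.0, 1.804]
ft_force: [0.1, -0.6, 0.7]
opening: 0.004
grip_force: 0.0
```

>>> arm_command:
  targets:
    - [0,0,1,0,0]
    - [0,0,2,0,0]
    - [0,0,2,0,0]

```text
t: 15.25
eef_pos: [643.5, -56.3, 158.7]
tcp_rot: [-3.141, -0.0, 1.804]
ft_force: [-0.2, -1.3, -0.9]
opening: 0.006
grip_force: 0.0
```

>>> arm_command:
  targets:
    - [0,0,1,0,0]
    - [0,0,1.5,0,0]
    - [0,0,1.5,0,0]

```text
t: 15.55
eef_pos: [643.5, -56.3, 157.3]
tcp_rot: [-3.142, -0.0, 1.804]
ft_force: [-0.3, -0.4, -0.2]
opening: 0.003
grip_force: 0.0
```

>>> arm_command:
  targets:
    - [0,0,0.5,0,0]
    - [0,0,1,0,0]
    - [0,0,1,0,0]

```text
t: 15.85
eef_pos: [643.6, -56.4, 156.6]
tcp_rot: [3.141, 0.0, 1.804]
ft_force: [-0.5, 0.1, 3.0]
opening: 0.006
grip_force: 1.3
```

Contact is at about 157. Now on to the stop.

>>> arm_command:
  targets:
    - [0,0,1,0,0]
    - [0,0,2,0,0]
    - [0,0,2,0,0]

```text
t: 16.15
eef_pos: [643.7, -56.6, 154.4]
tcp_rot: [3.141, 0.0, 1.804]
ft_force: [-0.2, -1.2, 2.0]
opening: 0.006
grip_force: 1.0
```

>>> arm_command:
  targets:
    - [0,0,1,0,0]
    - [0,0,2,0,0]
    - [0,0,2,0,0]

```text
t: 16.45
eef_pos: [643.7, -56.3, 152.3]
tcp_rot: [3.141, -0.0, 1.804]
ft_force: [1.3, -1.7, 1.8]
opening: 0.006
grip_force: 1.0
```

>>> arm_command:
  targets:
    - [0,0,0.5,0,0]
    - [0,0,1,0,0]
    - [0,0,1,0,0]

```text
t: 16.75
eef_pos: [643.7, -56.4, 151.6]
tcp_rot: [3.141, 0.0, 1.804]
ft_force: [1.5, -2.2, 3.9]
opening: 0.01
grip_force: 2.2
```

>>> arm_command:
  targets:
    - [0,0,0.5,0,0]
    - [0,0,1,0,0]
    - [0,0,1,0,0]

```text
t: 17.05
eef_pos: [643.7, -56.4, 151.5]
tcp_rot: [3.141, 0.0, 1.804]
ft_force: [-2.2, -2.9, 12.6]
opening: 0.006
grip_force: 5.9
```

>>> arm_command:
  targets:
    - [0,0,0.5,0,0]
    - [0,0,1,0,0]
    - [0,0,1,0,0]

```text
t: 17.35
eef_pos: [643.8, -56.4, 151.5]
tcp_rot: [3.14, 0.001, 1.804]
ft_force: [-4.6, -2.1, 19.3]
opening: 0.008
grip_force: 9.5
```

```bash
python3 go.py " -45,0,178"
```

```text
t 17.35 p [643.8 -56.4 151.5] cop [-45.1  -0.6] yaw 103.4 F [-4.6 -2.1 19.3] j [-0.19  0.56  1.55 -0.    1.04 -0.42]
 -45,0,178 -> [  0.1  -0.6 -26.5   0.1]
```

Firm stop at a reported 151.5: the lid is shut, and the tips read about 26 mm low. I'll lift and check that offset with the wrist camera on the green key.

>>> arm_command:
  targets:
    - [0,0,-30,0,0]
    - [0,0,-75,0,0]
    - [-40,0,-110,0,0]
    - [-80,0,-130,0,0]
    - [-80,0,-130,0,0]

```text
t: 17.85
eef_pos: [663.2, -137.9, 281.9]
tcp_rot: [3.138, 0.002, 1.801]
ft_force: [-0.1, -0.0, -0.8]
opening: 0.006
grip_force: 0.0
```

```bash
cat > wr.py <<'E'
from cell import env;from h import *;from scipy.spatial.transform import Rotation as Ro
def wris():
    s=env.state();c=env.read_camera("wrist");M=np.eye(4);M[:3,:3]=Ro.from_euler("xyz",s["tcp_rot"]).as_matrix();M[:3,3]=s["eef_pos"]
    c["world_from_camera"]=M@c["hand_eye"];return c
E
cat > wm.py <<'E'
from wr import *;import pickle,sys
c=wris();p,n=blob(c,(45,80,30),(85,255,255),(0,0,640,400));print("green",p,n,onz(c,p,171),onz(c,p,145))
p2,n2=blob(c,(0,150,60),(8,255,255),(0,0,640,400));print("red",p2,n2,onz(c,p2,171))
pickle.dump((c,p),open(sys.argv[1],"wb"))
E
python3 wm.py w1.pkl; python3 go.py " -300,-15,260" " -300,-15,28"
```

```text
green [178.59771987 191.24429967] 614 [ 536.27888362 -167.6515764   171.        ] [ 527.09618716 -176.29231803  145.        ]
red [464.80544747 194.68223087] 771 [ 786.18676893 -112.52736257  171.        ]
t 17.9 p [ 662.2 -135.7  279.8] cop [-126.6   -0.2] yaw 103.2 F [-0.9  0.8 -0.7] j [-0.3   0.5   1.29  0.    1.35 -0.53]
 -300,-15,260 -> [-1.734e+02  1.500e+01  1.980e+01 -1.000e-01]
 -300,-15,28 -> [-1.734e+02  1.500e+01  2.518e+02 -1.000e-01]
```

The wrist view agrees with the top view on the key (536, -167.5, 171). So the pose is right and the tips really end about 26 mm short of the TCP. Next, the tray: move out in front, then down.

>>> arm_command:
  targets:
    - [-45,4,0,0,0]
    - [-90,8,0,0,0]
    - [-135,12,0,0,0]
    - [-173,15,0,0,0]
    - [-173,15,0,0,0]

```text
t: 18.4
eef_pos: [716.4, -302.0, 275.9]
tcp_rot: [-3.139, -0.003, 1.801]
ft_force: [-0.7, 0.6, -0.7]
opening: 0.006
grip_force: 0.0
```

>>> arm_command:
  targets:
    - [0,0,40,0,0]
    - [0,0,80,0,0]
    - [0,0,120,0,0]
    - [0,0,150,0,0]
    - [0,0,180,0,0]

```text
t: 18.9
eef_pos: [715.9, -296.5, 96.7]
tcp_rot: [-3.14, -0.003, 1.805]
ft_force: [0.2, -0.2, 0.1]
opening: 0.005
grip_force: 0.0
```

>>> arm_command:
  targets:
    - [0,0,25,0,0]
    - [0,0,50,0,0]
    - [0,0,70,0,0]
    - [0,0,80,0,0]
    - [0,0,80,0,0]

```text
t: 19.4
eef_pos: [715.8, -297.3, 17.4]
tcp_rot: [-3.139, -0.003, 1.805]
ft_force: [-0.7, -0.3, 0.1]
opening: 0.008
grip_force: 0.0
```

```bash
python3 go.py " -200,-15,20"
```

```text
t 19.4 p [ 715.8 -297.3   17.4] cop [-296.1  -15.2] yaw 103.4 F [-0.7 -0.3  0.1] j [-0.48  0.87  1.26  0.    1.01 -0.71]
 -200,-15,20 -> [96.1  0.  -2.6  0.1]
```

>>> arm_command:
  targets:
    - [10,0,0,0,0]
    - [20,0,0,0,0]
    - [28,0,0,0,0]
    - [34,0,0,0,0]
    - [40,0,0,0,0]

```text
t: 19.9
eef_pos: [707.7, -259.8, 20.5]
tcp_rot: [3.14, 0.001, 1.804]
ft_force: [0.9, -3.7, 3.1]
opening: 0.006
grip_force: 1.7
```

>>> arm_command:
  targets:
    - [8,0,0,0,0]
    - [16,0,0,0,0]
    - [24,0,0,0,0]
    - [32,0,0,0,0]
    - [40,0,0,0,0]

```text
t: 20.4
eef_pos: [698.0, -220.5, 19.4]
tcp_rot: [3.141, 0.0, 1.804]
ft_force: [2.1, -2.6, 2.9]
opening: 0.004
grip_force: 1.8
```

>>> arm_command:
  targets:
    - [4,0,0,0,0]
    - [7,0,0,0,0]
    - [10,0,0,0,0]
    - [12,0,0,0,0]
    - [12,0,0,0,0]

```text
t: 20.9
eef_pos: [695.1, -209.1, 19.2]
tcp_rot: [-3.141, -0.001, 1.804]
ft_force: [0.7, -0.2, 0.1]
opening: 0.007
grip_force: 0.5
```

```bash
python3 go.py " -200,-15,20"
```

```text
t 20.9 p [ 695.1 -209.1   19.2] cop [-205.6  -15.3] yaw 103.4 F [ 0.7 -0.2  0.1] j [-0.38  0.81  1.42  0.    0.92 -0.62]
 -200,-15,20 -> [ 5.6 -0.3 -0.8  0.1]
```

>>> arm_command:
  targets:
    - [2,0,0,0,0]
    - [4,0,0,0,0]
    - [4,0,0,0,0]

```text
t: 21.2
eef_pos: [694.2, -205.5, 19.2]
tcp_rot: [-3.141, -0.0, 1.804]
ft_force: [1.7, -3.0, -1.6]
opening: 0.008
grip_force: 1.6
```

>>> arm_command:
  targets:
    - [1,0,0,0,0]
    - [2,0,0,0,0]
    - [2,0,0,0,0]

```text
t: 21.5
eef_pos: [694.3, -205.5, 19.3]
tcp_rot: [3.141, 0.003, 1.804]
ft_force: [3.6, -12.1, -3.5]
opening: 0.008
grip_force: 6.3
```

>>> arm_command:
  targets:
    - [1,0,0,0,0]
    - [2,0,0,0,0]
    - [2,0,0,0,0]

```text
t: 21.8
eef_pos: [694.3, -205.5, 19.3]
tcp_rot: [3.14, 0.005, 1.803]
ft_force: [5.7, -21.5, -6.9]
opening: 0.005
grip_force: 11.1
```

```bash
python3 go.py " -200,-15,20"
```

```text
t 21.8 p [ 694.3 -205.5   19.3] cop [-201.9  -15.4] yaw 103.3 F [  5.7 -21.5  -6.9] j [-0.38  0.8   1.43 -0.    0.9  -0.61]
 -200,-15,20 -> [ 1.9 -0.4 -0.7  0. ]
```

Firm stop at copier x = -202, which matches tray home, and the load is on the finger pads, not the body. I'll back off, rise, and go over the green key.

>>> arm_command:
  targets:
    - [-20,0,0,0,0]
    - [-60,0,0,0,0]
    - [-80,0,-30,0,0]
    - [-80,0,-80,0,0]
    - [-80,0,-130,0,0]

```text
t: 22.3
eef_pos: [711.0, -279.6, 149.5]
tcp_rot: [-3.139, -0.003, 1.803]
ft_force: [-0.1, 0.2, 0.4]
opening: 0.003
grip_force: 0.0
```

>>> arm_command:
  targets:
    - [0,0,-50,0,0]
    - [0,0,-90,0,0]
    - [0,0,-110,0,0]
    - [0,0,-110,0,0]

```text
t: 22.7
eef_pos: [712.4, -279.3, 262.9]
tcp_rot: [3.138, 0.002, 1.804]
ft_force: [-0.4, 0.3, -0.5]
opening: 0.004
grip_force: 0.0
```

```bash
python3 go.py " -128,130,250" " -128,130,144"; python3 - <<'E'
from cell import env;from h import *
T=env.read_camera("top");c=T;O=np.array([632.87,-12.56]);a=np.radians(103.3);R=np.array([[np.cos(a),-np.sin(a)],[np.sin(a),np.cos(a)]])
f=200/np.tan(np.radians(c["vertical_fov"])/2);W=np.linalg.inv(c["world_from_camera"])
for y in(60,90,110):
    o=[]
    for x in range(-290,-150,6):
        P=W@np.r_[O+R@[x,y],66,1];o.append(tuple(int(v) for v in c["frame"][int(round(f*P[1]/P[2]+c["cy"])),int(round(f*P[0]/P[2]+c["cx"]))]))
    print(y,[(x,v[0],v[2]) for x,v in zip(range(-290,-150,6),o)])
E
```

```text
t 22.7 p [ 712.4 -279.3  262.9] cop [-277.9  -16.1] yaw 103.4 F [-0.4  0.3 -0.5] j [-0.46  0.66  1.05  0.    1.43 -0.69]
 -128,130,250 -> [ 1.501e+02 -1.459e+02  1.290e+01  1.000e-01]
 -128,130,144 -> [ 1.501e+02 -1.459e+02  1.189e+02  1.000e-01]
60 [(-290, 93, 56), (-284, 90, 54), (-278, 87, 51), (-272, 84, 49), (-266, 81, 48), (-260, 78, 46), (-254, 85, 45), (-248, 160, 64), (-242, 167, 65), (-236, 167, 65), (-230, 171, 67), (-224, 168, 62), (-218, 170, 65), (-212, 171, 67), (-206, 166, 64), (-200, 167, 64), (-194, 162, 62), (-188, 123, 71), (-182, 99, 89), (-176, 94, 82), (-170, 150, 133), (-164, 145, 129), (-158, 146, 132), (-152, 148, 133)]
90 [(-290, 100, 57), (-284, 99, 57), (-278, 96, 57), (-272, 96, 58), (-266, 94, 57), (-260, 91, 53), (-254, 89, 53), (-248, 87, 51), (-242, 87, 52), (-236, 84, 50), (-230, 76, 46), (-224, 117, 51), (-218, 164, 64), (-212, 161, 62), (-206, 162, 62), (-200, 164, 67), (-194, 161, 59), (-188, 107, 78), (-182, 99, 89), (-176, 100, 91), (-170, 150, 134), (-164, 146, 130), (-158, 137, 123), (-152, 109, 32)]
110 [(-290, 104, 60), (-284, 103, 62), (-278, 104, 63), (-272, 101, 60), (-266, 100, 58), (-260, 99, 58), (-254, 99, 60), (-248, 94, 55), (-242, 93, 55), (-236, 92, 54), (-230, 91, 55), (-224, 88, 52), (-218, 79, 49), (-212, 73, 43), (-206, 89, 44), (-200, 143, 55), (-194, 149, 56), (-188, 94, 65), (-182, 98, 91), (-176, 96, 86), (-170, 150, 134), (-164, 150, 134), (-158, 148, 132), (-152, 149, 132)]
```

The tray face now reads copier x ≈ -189, so it is home. Next I go over the key.

>>> arm_command:
  targets:
    - [36,-35,10,0,0]
    - [72,-70,20,0,0]
    - [108,-105,40,0,0]
    - [144,-140,60,0,0]
    - [150,-146,80,0,0]

```text
t: 23.25
eef_pos: [531.3, -164.7, 177.9]
tcp_rot: [-3.139, -0.002, 1.805]
ft_force: [1.7, -0.8, 0.4]
opening: 0.006
grip_force: 0.0
```

>>> arm_command:
  targets:
    - [0,0,5,0,0]
    - [0,0,5,0,0]
    - [0,0,5,0,0]

```text
t: 23.55
eef_pos: [536.4, -167.9, 174.4]
tcp_rot: [3.141, -0.0, 1.804]
ft_force: [-0.2, -0.7, 0.5]
opening: 0.008
grip_force: 0.0
```

```bash
python3 go.py " -128,130,150" " -128,130,144"
```

```text
t 23.55 p [ 536.4 -167.9  174.4] cop [-129.   129.7] yaw 103.3 F [-0.2 -0.7  0.5] j [-0.42  0.42  1.73  0.    0.99 -0.65]
 -128,130,150 -> [ 1.  -0.3 24.4  0. ]
 -128,130,144 -> [ 1.  -0.3 30.4  0. ]
```

>>> arm_command:
  targets:
    - [1,0,8,0,0]
    - [1,0,16,0,0]
    - [1,0,21,0,0]
    - [1,0,25,0,0]
    - [1,0,25,0,0]

```text
t: 24.05
eef_pos: [534.9, -166.3, 148.7]
tcp_rot: [-3.141, -0.001, 1.804]
ft_force: [-0.3, -0.0, -0.1]
opening: 0.002
grip_force: 0.0
```

>>> arm_command:
  targets:
    - [0,0,1,0,0]
    - [0,0,2,0,0]
    - [0,0,3,0,0]
    - [0,0,4,0,0]
    - [0,0,4,0,0]

```text
t: 24.55
eef_pos: [535.0, -166.3, 145.3]
tcp_rot: [-3.142, -0.0, 1.804]
ft_force: [-0.0, 0.6, -0.7]
opening: 0.005
grip_force: 0.0
```

>>> arm_command:
  targets:
    - [0,0,0.5,0,0]
    - [0,0,1,0,0]
    - [0,0,1,0,0]

```text
t: 24.85
eef_pos: [535.1, -166.4, 144.5]
tcp_rot: [3.141, 0.0, 1.804]
ft_force: [-0.5, 0.7, 2.1]
opening: 0.006
grip_force: 0.7
```

Key contact at 144.5, as predicted. It should bottom out near 140.5.

>>> arm_command:
  targets:
    - [0,0,1,0,0]
    - [0,0,2,0,0]
    - [0,0,3,0,0]
    - [0,0,4,0,0]
    - [0,0,4,0,0]

```text
t: 25.35
eef_pos: [535.1, -166.3, 140.6]
tcp_rot: [3.141, 0.0, 1.804]
ft_force: [-2.1, 0.5, 4.4]
opening: 0.004
grip_force: 2.1
```

>>> arm_command:
  targets:
    - [0,0,0.5,0,0]
    - [0,0,1,0,0]
    - [0,0,1,0,0]

```text
t: 25.65
eef_pos: [535.1, -166.4, 140.4]
tcp_rot: [3.141, 0.001, 1.804]
ft_force: [-3.6, 0.3, 13.8]
opening: 0.003
grip_force: 6.6
```

The key is firmly bottomed: 13.8 N with no further travel. I'll release, go clear, and check the lid and keys by numbers before handing in.

>>> arm_command:
  targets:
    - [0,0,-5,0,0]
    - [0,0,-15,0,0]
    - [0,0,-40,0,0]
    - [0,0,-80,0,0]
    - [0,0,-120,0,0]

```text
t: 26.15
eef_pos: [534.7, -166.2, 260.8]
tcp_rot: [-3.141, -0.001, 1.804]
ft_force: [0.5, -0.1, 0.1]
opening: 0.004
grip_force: 0.0
```

>>> arm_command:
  targets:
    - [0,0,-30,0,0]
    - [0,0,-30,0,0]
    - [0,0,-30,0,0]

```text
t: 26.45
eef_pos: [534.9, -166.3, 289.7]
tcp_rot: [3.141, 0.0, 1.804]
ft_force: [-0.2, 0.4, -0.1]
opening: 0.005
grip_force: 0.0
```

```bash
python3 go.py; python3 - <<'E'
from cell import env;from h import *
c=env.read_camera("side")
print(blob(c,(0,150,60),(8,255,255),(308,245,335,275)),blob(c,(0,150,60),(8,255,255),(260,207,280,225)))
O=np.array([632.87,-12.56]);a=np.radians(103.3);R=np.array([[np.cos(a),-np.sin(a)],[np.sin(a),np.cos(a)]])
f=200/np.tan(np.radians(c["vertical_fov"])/2);W=np.linalg.inv(c["world_from_camera"])
# lid front edge: brightness step along x on the z=178 plane; at -90 when shut
for y in(-100,-150):
    v=[]
    for x in range(-120,-60,5):
        P=W@np.r_[O+R@[x,y],178,1];v.append((x,int(c["frame"][int(round(f*P[1]/P[2]+c["cy"])),int(round(f*P[0]/P[2]+c["cx"]))].mean())))
    print(y,v)
E
```

```text
t 26.45 p [ 534.9 -166.3  289.7] cop [-127.   130.7] yaw 103.4 F [-0.2  0.4 -0.1] j [-0.42  0.31  1.58  0.    1.26 -0.65]
(array([321.43373494, 260.55421687]), np.int32(83)) (array([268.88235294, 215.80392157]), np.int32(51))
-100 [(-120, 102), (-115, 103), (-110, 102), (-105, 103), (-100, 117), (-95, 96), (-90, 137), (-85, 174), (-80, 176), (-75, 177), (-70, 176), (-65, 176)]
-150 [(-120, 103), (-115, 103), (-110, 104), (-105, 80), (-100, 115), (-95, 92), (-90, 122), (-85, 176), (-80, 177), (-75, 177), (-70, 176), (-65, 177)]
```

The lid edge reads -90 (shut), and the stick and red key have not moved.

```bash
python3 -c "
from cell import env
print(env.job_done())"
```

```text
the job is handed in; nothing more can be done
None
```

The tray is fully home, the lid is shut, and the green start key was pressed fully down and released; the job was handed in at about 26.5 s with the arm clear, and no verdict came back.

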